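# Kit three round inductors into the pockets of a covered tray

### The arm

A 6-joint arm with a two-finger parallel gripper is mounted at the origin on the work surface. World frame = base frame: x ahead of the robot, y to its left, z up, the work surface at z = 0. Lengths are in mm, angles in rad, forces in N, time in s.
With the tool pointing down it reaches from about 275 to 750 mm from the base axis. Payload 10.2 kg.
Tool frame: the origin (TCP) lies between the finger pads; the fingertips stand 8 mm ahead of it and the grasp point (between the pads) lies 11 mm behind it; z points along the fingers, y is the line along which they close (so a half turn about z gives the same grasp; the last joint's range is limited). The gripper opens to 85 mm and grips with 20 to 120 N. Pads are 22 mm wide; open, the fingers measure 114 mm over their backs; the gripper's body (76 mm by 85 mm) begins 54 mm behind the grasp point. The pads swing forward as they close: fully open they stand 13 mm farther back than shut.
Start: joints at [1.112, 0.313, 1.498, -0, 1.331, -0.223], TCP at [122.664, 510.475, 239.294] pointing down, gripper open.
Joint ranges: [-2.94, 2.94], [-0.97, 2.17], [0.19, 2.56], [-1.23, 4.37], [0.02, 3.11], [-2.88, 2.88]. Speed limits (rad/s): [2.39, 2.39, 3.01, 3.14, 3.14, 3.14].

### API

Orientations are given as a unit quaternion [w, x, y, z].
In Python, from rig import * gives the robot as it stands.
- The arm moves only by the shell command python3 -m handwheel 'ROWS' [FORCE]. ROWS is JSON, a list that holds one entry, the list of rows, each a list of 7 numbers: the shift along the world's x, y, z in mm, then the turn, a rotation vector about the world's x, y, z in degrees, then the opening, from -1 (shut) to 1 (fully open). A call has 1 to 8 rows; each row shifts and turns the commanded pose from where the row before left it; what a row does not reach is not made up. A row lasts 1/8 s, in which the tool goes at most 62.5 mm and 10.7 degrees, less where a joint would pass 70% of its speed; a pose out of reach is approached as far as the arm can. A call is refused whole if a number of a shift passes 62.5 or a number of a turn 10.7, either way. A call with a gripper value outside its range is refused whole. The fingers move at their own pace and stop on an object; FORCE is the grip in N (left out, the last holds). Time passes only in rows, so rows that do not move let the fingers close. It gives the time, the measured TCP pose, the force, the opening and the grip force at its end, in the units of the state.
- sense(): the state, without advancing time (a new reading comes with each control period).
- capture(name): name is "scene" or "top" or "wrist"; returns a dict with "image" (420x560x3 uint8, red, green, blue), "fx", "fy", "cx", "cy" (pixels), "rvec" (rotation vector, rad) and "tvec" (3), from world to camera coordinates, as OpenCV has them; the wrist camera has in their place "hand_eye" (4x4, takes a point from camera to tool coordinates, whose origin is the TCP and whose axes are the flange's). Camera axes: x right, y down, z forward; pixel columns grow to the right and rows downward; lengths in mm; the calibration is good to about 2 mm. A picture is of the moment at which its call begins: read the wrist's pose just before it. There is no depth.
- finish_job(): hands the job in; it is judged then, once.
The state is a dict: "time_s": time; "joints": joint angles; "dq": joint speeds; "tau": joint torques, N m; "eef_pos": TCP position; "ee_rot": TCP orientation; "force": force on the tool from outside, world axes, zero at the start; "wrist_torque": the same for the moment, N m; "grip_width": opening from 0.0 (shut) to 1.0 (fully open); "grip_force": force on a finger pad.
Only numpy, scipy, OpenCV 4.12 (cv2) and the standard library are available. Lean on these libraries where they do the work, as an engineer would, in place of code of your own. Each camera call takes 0.05 s, during which the arm holds its last target. There are 200 camera calls.

### The job

Kit the three round inductors for this control unit repair: push the tray's clear cover fully open, slide the inductors one by one across the tray, without picking them up or tipping them on edge, so that each drops flat into the pocket of its own size, then slide the cover fully shut over them. Leave everything else where it is.

Things in the scene. Friction and masses are not known exactly. Their poses are not given: they have to be found in the camera images.
- tray: fixed aluminium tray 270 x 320 mm, deck 30 mm above the table, no rim. Origin on the table under the middle of the pocket row; x = the way the cover opens, y along the row. Loading deck, where the inductors start: x -165 to -32 mm; pocket row (flush inserts): -32 to 32; open cover's parking place: 32 to 105. Two cover guides (8 wide, 12 high) at y = +-113 mm, x -32 to 105
- deck (a point): point on the surface of the loading deck, at x -95 mm, y 0 of the tray
- cover (a joint): slide of the clear plastic dust cover (68 mm in x, 214 in y, 3 thick, underside 7 mm above the deck), m: 0 = shut over the pockets, 0.070 = fully open, pushed away along the tray's +x; light friction of about 2 N, stays where left
- cover_tab (a point): middle of the top edge of the cover's black upright tab: 8 mm thick in x, 70 mm long in y, rising 26 mm above the cover's upper face; it stands in the middle of the cover and moves with it
- coil_small: small round inductor: dark ferrite puck with a copper ring on top, 32 mm diameter, 10 mm high, standing loose on the loading deck; origin at the centre of its underside, z up along its axis
- nest_small_hole0 (a point): centre of the mouth (deck level) of the round pocket for the small inductor: 36 mm diameter, 5 mm deep, so that the seated inductor stands 5 mm above the deck; dark floor; in a white insert 64 x 70 mm. The order of the three inserts along the row varies
- coil_medium: medium round inductor: dark ferrite puck with a copper ring on top, 38 mm diameter, 10 mm high, standing loose on the loading deck; origin at the centre of its underside, z up along its axis
- nest_medium_hole0 (a point): centre of the mouth (deck level) of the round pocket for the medium inductor: 42 mm diameter, 5 mm deep, so that the seated inductor stands 5 mm above the deck; dark floor; in a white insert 64 x 70 mm. The order of the three inserts along the row varies
- coil_large: large round inductor: dark ferrite puck with a copper ring on top, 44 mm diameter, 10 mm high, standing loose on the loading deck; origin at the centre of its underside, z up along its axis
- nest_large_hole0 (a point): centre of the mouth (deck level) of the round pocket for the large inductor: 48 mm diameter, 5 mm deep, so that the seated inductor stands 5 mm above the deck; dark floor; in a white insert 64 x 70 mm. The order of the three inserts along the row varies
- choke_a: bystander: small square choke 22 x 22 x 14 mm on the tray outside a cover guide; origin under its centre
- choke_b: bystander: the other small square choke, 22 x 22 x 14 mm, on the tray outside the other cover guide
- ecu: bystander: aluminium engine control unit with black connector, about 200 x 150 x 36 mm, on the green mat to the right; origin under its centre
- flasher: bystander: black and orange interface box 90 x 75 x 26 mm beyond and left of the tray; origin under its centre
- mouse: bystander: black computer mouse 85 x 56 mm, 32 mm high, left of the tray; origin under its centre
- driver: bystander: screwdriver 180 mm long lying right of the tray
Mind the look-alikes: they are no part of the job. What is shaped like the coil_large but yellow is not meant. Leave any green look-alike of the coil_small alone.

How it is judged (in metres and radians):
On the way, in this order (a step that is already met when the one before it is completed fails the run):
1. the cover is fully open (at least 62 of 70 mm) (value of joint cover above 0.062 m), for 0.2 s.
2. each inductor lies flat at the bottom of the pocket of its own size (horizontal distance between coil_small and nest_small_hole0 below 0.004 m and z of coil_small in the frame of nest_small_hole0 below -0.0035 m and angle between each of coil_small, coil_medium, coil_large's own z axis and vertical below 0.12 rad and horizontal distance between coil_medium and nest_medium_hole0 below 0.004 m and z of coil_medium in the frame of nest_medium_hole0 below -0.0035 m and horizontal distance between coil_large and nest_large_hole0 below 0.004 m and z of coil_large in the frame of nest_large_hole0 below -0.0035 m), for 0.2 s.
At the end, for the whole second after the job is handed in: Each inductor rests flat in the pocket of its own size (within 4 mm of its centre, its underside at least 3.5 mm below the deck, tilted less than 0.12 rad, at rest) and the cover is shut to within 5 mm (all of step 2 and value of joint cover below 0.005 m and linear speed of each of coil_small, coil_medium, coil_large below 0.02 m/s); the robot touches nothing.
It fails at once if an inductor is picked up or tipped on edge: the centre of its underside rises more than 10 mm above the deck (z of any of coil_small, coil_medium, coil_large in the frame of deck above 0.01 m).
It fails at once if a bystander (choke, control unit, interface box, mouse, screwdriver) is moved more than 20 mm (distance of any of choke_a, choke_b, ecu, flasher, mouse, driver from where it was at the start of the episode above 0.02 m).
It also fails if it takes over 72 s, if anything falls off the work surface, if the arm or the gripper's body presses on something with over 40 N, if the wrist force passes 120 N, or if a joint passes its speed limit or range.

## Working session

There is one attempt and no reset: what is moved stays moved. The work goes in short steps, Python scripts to look and compute and a shell command to move; the robot and the scene stay as the last step left them, time stands still between calls to the robot, and variables do not carry over. Pictures are saved under pics/ and viewed, at most 12 in all, crops included, and the job is handed in when it is done.

```bash
mkdir -p pics; ls
python3 - <<'E'
from rig import *
import cv2,pickle
s=sense();print(s)
for n in("top","scene"):
    c=capture(n);pickle.dump(c,open(n+'.pkl','wb'));cv2.imwrite(f'pics/{n}0.png',c['image'][...,::-1]);print({k:v for k,v in c.items() if k!='image'})
E
```

```text
pics
{'time_s': 0.0, 'joints': array([ 1.11160312e+00,  3.13490511e-01,  1.49844788e+00, -2.40575276e-05,
        1.33097660e+00, -2.23408518e-01]), 'dq': array([ 0.00075423, -0.00133943,  0.00103792,  0.00027527, -0.00046354,
        0.00024998]), 'tau': array([-1.36778581e-04, -4.12266719e+01, -2.59743190e+01, -1.74705274e-04,
        4.13416288e-03, -1.67179763e-05]), 'eef_pos': array([122.5537344 , 510.24342888, 238.71027132]), 'ee_rot': array([-2.10291959e-04,  1.17616573e-01,  9.93058862e-01, -6.26939557e-04]), 'force': array([ 0.47629525, -0.15869071,  0.66521835]), 'wrist_torque': array([-0.04076702,  0.02639619,  0.02537503]), 'grip_force': 0.0, 'grip_width': 1.006043696935515}
{'fx': 384.3429753538087, 'fy': 384.3429753538087, 'cx': 275.81675068470275, 'cy': 207.87516293590932, 'rvec': array([ 2.12369616, -2.14658356,  0.16462924]), 'tvec': array([-26.53250175, 508.53771557, 943.20360644])}
{'fx': 499.6391211296603, 'fy': 499.6391211296603, 'cx': 287.18742219760304, 'cy': 205.8352572675689, 'rvec': array([ 1.92733776,  1.84732869, -0.52689521]), 'tvec': array([ -15.23303945, -368.41833892, 1812.15883527])}
```

View pics/top0.png

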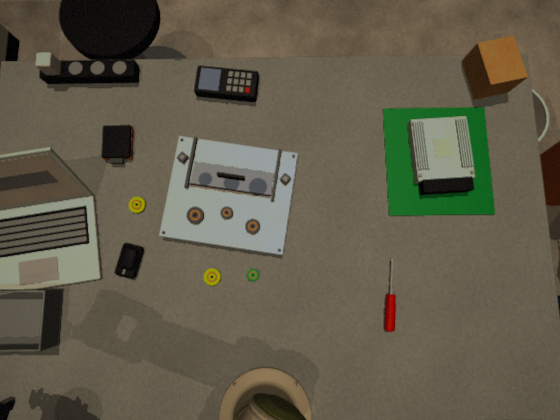

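View pics/scene0.png

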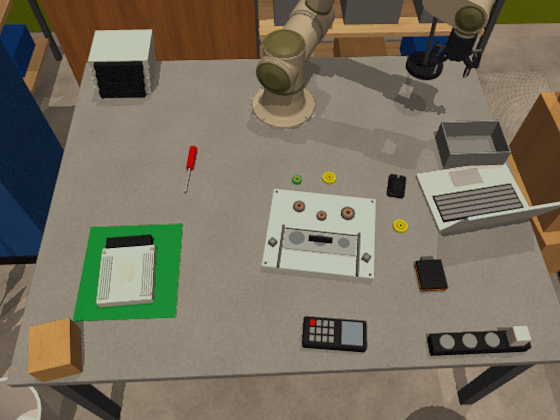

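The top view shows the tray at px (163–297, 137–253). The cover is shut, with its tab at (231,176) and pockets at about (205,178), (232,182) and (258,186).

- **Candidates:** copper-ringed pucks at (195,215), (227,213) and (253,226).
- **Look-alikes off the tray:** yellow at (137,205) and (212,277), green at (253,275).
- **Choice:** the three dark, copper-ringed pucks on the deck. I'll check them in one crop and measure.

```bash
cat > h.py <<'E'
import cv2,pickle,numpy as np
from scipy.spatial.transform import Rotation as R
def ray(c,uv,z,T=None):
    "pixels -> world points on plane z; T = (eef_pos, ee_rot) for the wrist"
    uv=np.atleast_2d(np.array(uv,float))
    d=np.c_[(uv[:,0]-c['cx'])/c['fx'],(uv[:,1]-c['cy'])/c['fy'],np.ones(len(uv))]
    if T is None:
        Rm=R.from_rotvec(c['rvec']).as_matrix();o=-Rm.T@c['tvec'];d=d@Rm
    else:
        q=T[1];Rw=R.from_quat([q[1],q[2],q[3],q[0]]).as_matrix();H=c['hand_eye']
        o=T[0]+Rw@H[:3,3];d=d@(Rw@H[:3,:3]).T
    return o+d*((z-o[2])/d[:,2])[:,None]
E
python3 - <<'E'
from h import *
c=pickle.load(open('top.pkl','rb'));im=c['image']
cv2.imwrite('pics/crop0.png',cv2.resize(im[125:285,125:310][...,::-1],None,fx=4.2,fy=3.7 and 3.7,interpolation=cv2.INTER_CUBIC) if 0 else cv2.resize(im[130:265,150:310][...,::-1],None,fx=4,fy=4,interpolation=cv2.INTER_CUBIC))
roi=np.zeros(im.shape[:2],np.uint8);roi[125:265,150:310]=1
hsv=cv2.cvtColor(im,cv2.COLOR_RGB2HSV)
w=((im.min(2)>150)&(roi>0)).astype(np.uint8)
k=max(cv2.findContours(w,cv2.RETR_EXTERNAL,cv2.CHAIN_APPROX_NONE)[0],key=cv2.contourArea)
P=ray(c,k[:,0],30)[:,:2].astype(np.float32);print('tray',cv2.minAreaRect(P))
print(np.round(ray(c,cv2.boxPoints(cv2.minAreaRect(k)),30)))
dk=((im.max(2)<150)&(roi>0)).astype(np.uint8)
for k in cv2.findContours(dk,cv2.RETR_CCOMP,cv2.CHAIN_APPROX_NONE)[0]:
    if 30<cv2.contourArea(k)<2000:
        p=ray(c,k[:,0],40)[:,:2].astype(np.float32);(x,y),r=cv2.minEnclosingCircle(p);m=k[:,0].mean(0).astype(int)
        A=cv2.contourArea(p);print(m,'c40',round(x,1),round(y,1),'r',round(r,1),'req',round((A/np.pi)**.5,1),'c30',ray(c,cv2.minEnclosingCircle(k)[0],30).round(1)[0,:2])
E
```

```text
tray ((546.8836059570312, 76.02616882324219), (288.96112060546875, 265.0961608886719), 80.70468139648438)
[[438. 239.  30.]
 [704. 208.  30.]
 [654. -88.  30.]
 [393. -45.  30.]]
[252 226] c40 461.1 27.8 r 22.1 req 20.3 c30 [462.2  28.5]
[226 212] c40 497.3 94.6 r 19.1 req 17.5 c30 [498.7  96. ]
[194 215] c40 491.1 176.1 r 25.6 req 23.8 c30 [492.6 177.6]
[236 155] c40 649.0 71.1 r 110.8 req 64.9 c30 [651.6  72.1]
[183 145] c40 672.8 208.9 r 32.8 req 23.5 c30 [675.4 210.7]
```

View pics/crop0.png

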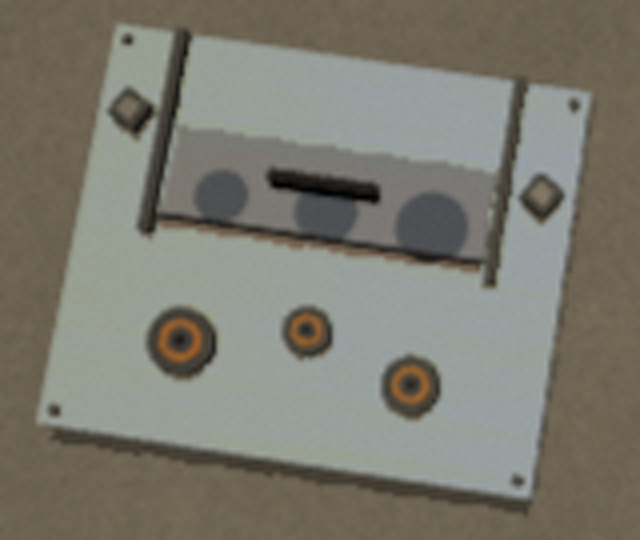

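The crop confirms three dark pucks with copper rings. They are large at crop (181,341), small at (307,331) and medium at (411,386). Under the cover the pockets are small on the left (221,195), medium in the middle (325,210) and large on the right (432,227). The tab is at (323,186).

```bash
cat >> h.py <<'E'
def rigid(A,B):
    "2D rigid A->B"
    A=np.array(A,float);B=np.array(B,float);a=A-A.mean(0);b=B-B.mean(0)
    th=np.arctan2((a[:,0]*b[:,1]-a[:,1]*b[:,0]).sum(),(a*b).sum());M=np.array([[np.cos(th),-np.sin(th)],[np.sin(th),np.cos(th)]])
    t=B.mean(0)-M@A.mean(0);return th,M,t,np.linalg.norm(A@M.T+t-B,axis=1)
E
python3 - <<'E'
from h import *
from rig import *
for n in('top','scene'):
    c=pickle.load(open(n+'.pkl','rb'));im=c['image']
    w=(im.min(2)>135).astype(np.uint8)
    if n=='top': w[:,:150]=0;w[:,310:]=0;w[:125]=0;w[265:]=0
    else: w[:,:255]=0;w[:,385:]=0;w[:180]=0;w[285:]=0
    k=max(cv2.findContours(w,cv2.RETR_EXTERNAL,cv2.CHAIN_APPROX_NONE)[0],key=cv2.contourArea)
    h=cv2.convexHull(k);q=cv2.approxPolyDP(h,8,True)[:,0];print(n,q.tolist())
    P=ray(c,q,30)[:,:2]; m=P.mean(0)
    # order: far-left, far-right, near-right, near-left
    if len(q)==4:
        ang=np.arctan2(*(P-m).T[::-1]);P=P[np.argsort(ang)] # -135,-45,45,135 => NR(-x,-y),FR(+x,-y),FL,NL
        th,M,t,r=rigid([[-165,-160],[105,-160],[105,160],[-165,160]],P);print('yaw',np.degrees(th),'org',t,r)
        px={'L':(194.7,215.2),'S':(226.7,212.8),'M':(252.7,226.5)} if n=='top' else {}
        for a,u in px.items(): p=ray(c,u,40)[0,:2];print(a,p.round(1),'tray',((p-t)@M).round(1))
        if n=='top':
            for a,u in dict(hs=(205.2,178.7),hm=(231.2,182.5),hl=(258,186.8)).items(): p=ray(c,u,30)[0,:2];print(a,p.round(1),'tray',((p-t)@M).round(1))
            p=ray(c,(230.9,176.3),66)[0,:2];print('tab',p.round(1),((p-t)@M).round(1))
print(capture('wrist')['hand_eye'].round(2).tolist())
E
```

```text
top [[179, 137], [296, 153], [281, 253], [160, 235]]
yaw -8.97629185389646 org [579.08967845  85.2839836 ] [4.03122599 2.62028575 3.69098666 3.73761341]
L [491.7 175.7] tray [-100.4   75.7]
S [497.   93.8] tray [-82.4  -4.4]
M [461.   27.3] tray [-107.6  -75.7]
hs [589.6 152.6] tray [-0.1 68.1]
hm [578.6  84.2] tray [-0.4 -1.2]
hl [566.2  14. ] tray [ -1.6 -72.4]
tab [586.3  80.6] [ 7.8 -3.5]
scene [[273, 189], [375, 199], [373, 278], [262, 265]]
yaw -9.128551854723298 org [579.37041344  84.43668511] [1.80675791 2.99279069 1.08896893 0.34925738]
[[0.0, -0.96, -0.27, 68.42], [1.0, 0.0, 0.0, 1.6], [-0.0, -0.27, 0.96, -135.56], [0.0, 0.0, 0.0, 1.0]]
```

```bash
python3 -m handwheel '[[[40,-42,0,0,0,1,-1],[43,-42,0,0,0,1,-1],[43,-42,0,0,0,1,-1],[43,-42,0,0,0,1.5,-1],[43,-42,0,0,0,0,-1],[43,-42,0,0,0,0,-1],[43,-42,0,0,0,0,-1],[43,-42,0,0,0,0,-1]]]' 20; python3 -m handwheel '[[[42,-42,0,0,0,0,-1],[42,-42,0,0,0,0,-1],[0,0,-60,0,0,0,-1],[0,0,-50,0,0,0,-1],[0,0,0,0,0,0,-1]]]'
python3 - <<'E'
from h import *
from rig import *
s=sense();c=capture('wrist');pickle.dump((s,c),open('w1.pkl','wb'));cv2.imwrite('pics/w1.png',c['image'][...,::-1]);print(s['eef_pos'],s['ee_rot'],s['grip_width'],s['force'])
E
```

```text
time_s: 1.15
eef_pos: [464.8, 172.8, 239.3]
ee_rot: [-0.0, 0.079, 0.997, 0.0]
force: [0.7, 1.0, -0.0]
grip_width: -0.005
grip_force: 0.0
time_s: 1.78
eef_pos: [545.9, 90.5, 126.5]
ee_rot: [-0.004, 0.079, 0.997, -0.0]
force: [0.6, -0.2, 0.5]
grip_width: 0.002
grip_force: 0.0
[545.85149109  90.4703104  126.45870667] [-3.68040998e-03  7.86599005e-02  9.96894711e-01 -1.01734183e-04] 0.0016991719425998957 [ 0.64483425 -0.16010335  0.47006755]
```

View pics/w1.png

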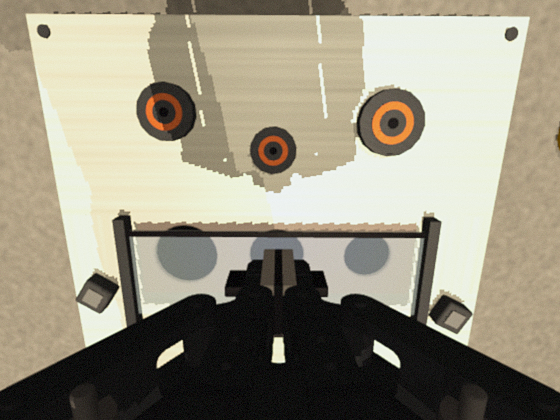

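The wrist view looks back towards the robot: medium puck at (166,111), small at (273,150), large at (392,122). The cover's near edge runs along row 232, and the closed fingers at (278,270) are in front of the tab. Next I descend and push the tab.

```bash
python3 -m handwheel '[[[0,0,-40,0,0,0,-1],[0,0,-28,0,0,0,-1],[10,-1.6,0,0,0,0,-1],[15,-2.4,0,0,0,0,-1],[15,-2.4,0,0,0,0,-1],[15,-2.4,0,0,0,0,-1],[15,-2.4,0,0,0,0,-1],[9,-1.4,0,0,0,0,-1]]]'; python3 -m handwheel '[[[5,-0.8,0,0,0,0,-1],[4,-0.6,0,0,0,0,-1],[3,-0.5,0,0,0,0,-1],[0,0,0,0,0,0,-1]]]'
```

```text
time_s: 2.82
eef_pos: [628.6, 77.7, 64.1]
ee_rot: [0.002, 0.079, 0.997, 0.0]
force: [-1.3, 0.5, 0.8]
grip_width: 0.0
grip_force: 0.8
time_s: 3.32
eef_pos: [633.3, 77.1, 62.6]
ee_rot: [-0.008, 0.078, 0.997, -0.0]
force: [-38.3, 1.9, 26.2]
grip_width: 0.001
grip_force: 18.9
```

```bash
python3 -m handwheel '[[[-10,1.6,0,0,0,0,-1],[-5,0.8,10,0,0,0,-1],[0,0,50,0,0,0,-1],[0,0,40,0,0,0,0],[0,0,0,0,0,0,0],[0,0,0,0,0,0,0]]]'
python3 - <<'E'
from h import *
from rig import *
s=sense();c=capture('wrist');pickle.dump((s,c),open('w2.pkl','wb'));cv2.imwrite('pics/w2.png',c['image'][...,::-1]);print(s['eef_pos'],s['ee_rot'],s['grip_width'],s['force'])
E
```

```text
time_s: 4.08
eef_pos: [623.5, 78.4, 161.1]
ee_rot: [-0.0, 0.079, 0.997, 0.0]
force: [-0.3, -1.0, -0.4]
grip_width: 0.5
grip_force: 0.0
[623.52897404  78.35449881 161.0984378 ] [-1.04962077e-04  7.85825653e-02  9.96907603e-01  2.83170345e-06] 0.5002862560866465 [-0.31889815 -0.95652221 -0.36704139]
```

View pics/w2.png

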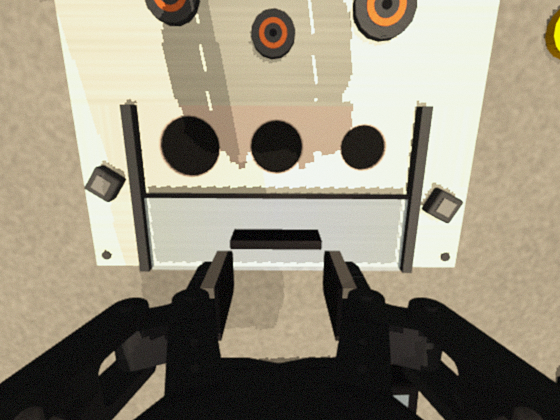

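Cover is fully open. Pockets show at large (190,145), medium (276,146) and small (363,148), with the parked cover edge along row 195. Next I measure the pockets from this view and the pucks from the previous one.

```bash
cat >> h.py <<'E'
def blobs(f,seeds,z,thr=75):
    s,c=pickle.load(open(f,'rb'));T=(s['eef_pos'],s['ee_rot']);im=c['image']
    dk=(im.max(2)<thr).astype(np.uint8);out={}
    cs=cv2.findContours(dk,cv2.RETR_EXTERNAL,cv2.CHAIN_APPROX_NONE)[0]
    for n,u in seeds.items():
        k=[k for k in cs if len(k)>20 and cv2.pointPolygonTest(k,u,True)>-3]
        if not k: print(n,'none');continue
        k=max(k,key=cv2.contourArea);p=ray(c,cv2.convexHull(k)[:,0],z,T)[:,:2].astype(np.float32)
        (x,y),r=cv2.minEnclosingCircle(p);m=cv2.moments(p);out[n]=np.array([m['m10']/m['m00'],m['m01']/m['m00']])
        print(n,'circ',round(x,1),round(y,1),'r',round(r,1),'cen',out[n].round(1),'req',round((cv2.contourArea(p)/np.pi)**.5,1))
    return out
E
python3 - <<'E'
from h import *
H=blobs('w2.pkl',dict(L=(190,145),M=(276,146),S=(363,148)),30)
C=blobs('w1.pkl',dict(L=(392,122),M=(166,111),S=(273,150)),40,90)
C2=blobs('w2.pkl',dict(S=(273,33)),40,90)
th,M,t,r=rigid([[0,-70],[0,0],[0,70]],[H['L'],H['M'],H['S']]);print(np.degrees(th),t,r)
for n in C: print(n,'coil tray',((C[n]-t)@M).round(1),'move',(H[n]-C[n]).round(1))
E
```

```text
L circ 568.0 16.8 r 23.5 cen [568.   16.8] req 23.1
M circ 579.2 85.6 r 20.4 cen [579.2  85.5] req 20.1
S circ 590.6 154.3 r 17.3 cen [590.6 154.3] req 17.0
L circ 494.0 177.4 r 4.0 cen [494.  177.3] req 3.9
M circ 463.4 30.7 r 19.4 cen [463.5  30.7] req 18.7
S circ 499.3 95.9 r 15.7 cen [499.3  95.9] req 15.3
S circ 500.0 95.9 r 16.1 cen [499.9  95.8] req 15.6
-9.343419809488056 [579.28667602  85.55048901] [0.34533929 0.08109217 0.30607092]
L coil tray [-99.   76.7] move [  74.  -160.5]
M coil tray [-105.3  -72.9] move [115.7  54.8]
S coil tray [-80.6  -2.8] move [91.4 58.5]
```

```bash
python3 -m handwheel '[[[-41,6,0,0,0,-9,0.4],[-41,6,0,0,0,-9,0.4],[-42,5.5,0,0,0,-9,0.4],[0,0,-30,0,0,-9,0.4],[0,0,-40,0,0,-9,0.4],[0,0,-35,0,0,0,0.4],[0,0,-10,0,0,0,0.4],[0,0,0,0,0,0,0.4]]]'; python3 -m handwheel '[[[0,0,-8,0,0,0,0.4],[0,0,0,0,0,0,0],[0,0,0,0,0,0,-0.3],[0,0,0,0,0,0,-0.5],[0,0,0,0,0,0,-0.5]]]' 20
```

```text
time_s: 5.12
eef_pos: [499.6, 95.9, 46.2]
ee_rot: [-0.0, 0.454, 0.891, -0.0]
force: [0.0, 0.6, -0.0]
grip_width: 0.7
grip_force: 0.0
time_s: 5.75
eef_pos: [499.9, 95.9, 38.8]
ee_rot: [0.0, 0.454, 0.891, 0.0]
force: [-1.4, 0.4, 5.9]
grip_width: 0.358
grip_force: 19.9
```

```bash
python3 -m handwheel '[[[3,2,1,0,0,0,-0.5],[12,8,0,0,0,0,-0.5],[20,12.8,0,0,0,0,-0.5],[20,12.8,0,0,0,0,-0.5],[20,12.8,0,0,0,0,-0.5],[12,7.5,0,0,0,0,-0.5],[4,2.5,0,0,0,0,-0.5],[0,0,0,0,0,0,-0.5]]]'
python3 - <<'E'
from h import *
from rig import *
s=sense();c=capture('wrist');pickle.dump((s,c),open('w3.pkl','wb'));cv2.imwrite('pics/w3.png',c['image'][...,::-1]);print(s['eef_pos'],s['ee_rot'],s['grip_width'],s['force'])
E
```

```text
time_s: 6.75
eef_pos: [590.4, 154.3, 39.0]
ee_rot: [-0.0, 0.454, 0.891, -0.0]
force: [-0.0, 0.4, -1.4]
grip_width: 0.358
grip_force: 19.9
[590.44593717 154.25471857  39.02539035] [-2.07339440e-04  4.54027207e-01  8.90987787e-01 -1.25681067e-04] 0.35796452625806613 [-0.03265096  0.383395   -1.36841258]
```

View pics/w3.png

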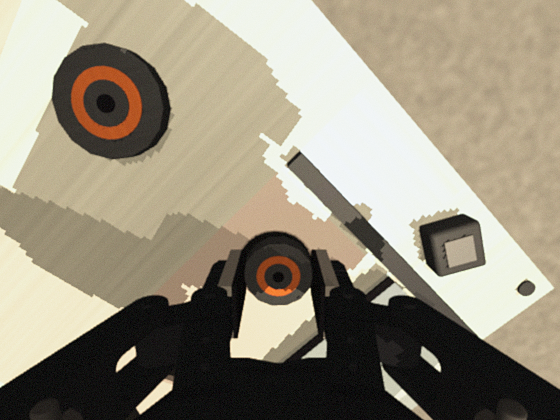

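The small puck at (278,272) is held squarely between the pads over its pocket, flat. I release it with a small opening.

```bash
python3 -m handwheel '[[[0,0,0,0,0,0,-0.18],[0,0,0,0,0,0,-0.14],[0,0,0,0,0,0,-0.14]]]'; python3 -m handwheel '[[[0,0,10,0,0,0,-0.14],[0,0,40,0,0,0,-0.14],[-45,-20,40,0,0,0,0],[-45,-20,10,0,0,0,0.5],[0,0,0,0,0,0,0.5],[0,0,0,0,0,0,0.5]]]';  python3 - <<'E'
from h import *
from rig import *
s=sense();c=capture('wrist');pickle.dump((s,c),open('w4.pkl','wb'));cv2.imwrite('pics/w4.png',c['image'][...,::-1]);print(s['eef_pos'],s['ee_rot'],s['grip_width'],s['force'])
E
```

```text
time_s: 7.18
eef_pos: [590.6, 154.2, 39.4]
ee_rot: [0.0, 0.454, 0.891, 0.0]
force: [1.0, -0.3, 0.6]
grip_width: 0.43
grip_force: 0.0
time_s: 7.92
eef_pos: [502.0, 114.6, 139.4]
ee_rot: [0.001, 0.454, 0.891, 0.0]
force: [-0.0, 0.7, 0.5]
grip_width: 0.748
grip_force: 0.0
[502.0496174  114.62901952 139.42617867] [7.58331836e-04 4.54129699e-01 8.90935167e-01 4.12435999e-04] 0.7481850868730457 [-0.02778751  0.74236917  0.5019399 ]
```

View pics/w4.png

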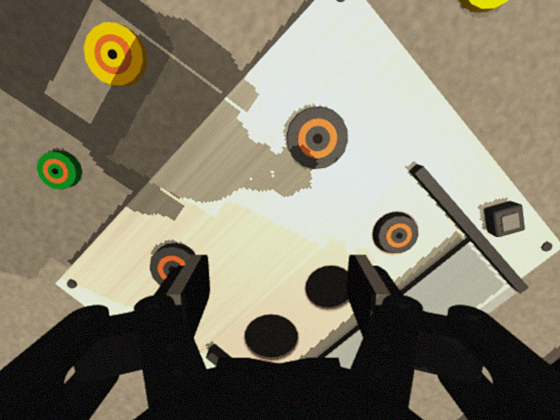

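The small puck at (396,233) now looks seated in its pocket. The large puck is at (317,138) and the medium at (172,265), partly hidden. I check the seating by ray casting.

```bash
cat > m.py <<'E'
from h import *
import sys
def ring(f,u,z,r0=60):
    "orange ring centroid near pixel u, on plane z"
    s,c=pickle.load(open(f,'rb'));h=cv2.cvtColor(c['image'],cv2.COLOR_RGB2HSV)
    m=((h[...,0]<22)&(h[...,1]>130)&(h[...,2]>60)).astype(np.uint8);g=np.zeros_like(m);cv2.circle(g,u,r0,1,-1);m&=g
    k=np.vstack([k for k in cv2.findContours(m,cv2.RETR_EXTERNAL,cv2.CHAIN_APPROX_NONE)[0] if len(k)>6])
    p=ray(c,cv2.convexHull(k)[:,0],z,(s['eef_pos'],s['ee_rot']))[:,:2].astype(np.float32)
    (x,y),r=cv2.minEnclosingCircle(p);q=cv2.moments(p);return np.round([x,y,r,q['m10']/q['m00'],q['m01']/q['m00']],1)
E
python3 - <<'E'
from m import *
print('S35',ring('w4.pkl',(396,233),35,28),'S40',ring('w4.pkl',(396,233),40,28))
print('L',ring('w4.pkl',(317,138),40,35))
print('w1 S L M',ring('w1.pkl',(273,150),40,28),ring('w1.pkl',(392,122),40,35),ring('w1.pkl',(166,111),40,35))
blobs('w4.pkl',dict(L=(317,112),S=(380,233)),40,90)
E
```

```text
S35 [592.3 155.3  10.4 592.4 155.5] S40 [589.6 155.7  10.2 589.7 155.8]
L [494.  176.5  14.  494.  176.5]
w1 S L M [499.4  95.9  10.3 499.4  95.8] [493.9 177.   14.1 493.9 177.1] [463.3  29.   12.2 463.4  29. ]
L none
S circ 585.1 155.4 r 16.7 cen [583.  154.9] req 14.9
```

```bash
python3 -m handwheel '[[[-19,-42,0,0,0,0,0.5],[-19.6,-43,-20,0,0,0,0.5],[0,0,-40,0,0,0,0.5],[0,0,-31,0,0,0,0.5],[0,0,0,0,0,0,0.5],[0,0,-10,0,0,0,0.5],[0,0,0,0,0,0,0.1],[0,0,0,0,0,0,-0.1]]]' 20; python3 -m handwheel '[[[0,0,0,0,0,0,-0.3],[0,0,0,0,0,0,-0.3],[3,1.4,1,0,0,0,-0.3],[12,5.8,0,0,0,0,-0.3],[20,9.6,0,0,0,0,-0.3],[0,0,0,0,0,0,-0.3]]]'
cat > cap.py <<'E'
from m import *
from rig import *
f=sys.argv[1];s=sense();c=capture('wrist');pickle.dump((s,c),open(f+'.pkl','wb'));cv2.imwrite(f'pics/{f}.png',c['image'][...,::-1]);print(s['eef_pos'].round(1),s['force'].round(1))
E
python3 cap.py w5; python3 -c "
from m import *
print(ring('w3.pkl',(278,272),40,40),ring('w5.pkl',(278,272),40,45))"
```

```text
time_s: 8.98
eef_pos: [463.1, 29.6, 38.3]
ee_rot: [0.0, 0.454, 0.891, 0.0]
force: [-1.2, -0.0, 1.8]
grip_width: 0.45
grip_force: 0.3
time_s: 9.72
eef_pos: [498.9, 46.9, 38.6]
ee_rot: [0.0, 0.454, 0.891, 0.0]
force: [-0.9, -0.4, -1.3]
grip_width: 0.434
grip_force: 20.2
[498.9  46.9  38.6] [-0.9 -0.4 -1.3]
[592.4 155.   10.3 592.4 155. ] [501.2  47.2  12.2 501.2  47.3]
```

```bash
python3 -m handwheel '[[[20,9.6,0,0,0,0,-0.3],[20,9.6,0,0,0,0,-0.3],[20,9.6,0,0,0,0,-0.3],[15,7.2,0,0,0,0,-0.3],[5,2.6,0,0,0,0,-0.3],[0,0,0,0,0,0,-0.3],[0,0,0,0,0,0,-0.04],[0,0,0,0,0,0,0.0]]]';  python3 -m handwheel '[[[0,0,0,0,0,0,0],[0,0,10,0,0,0,0],[0,0,40,0,0,0,0],[-45,30,40,0,0,0,0.4],[-45,30,10,0,0,0,0.7],[0,0,0,0,0,0,0.7],[0,0,0,0,0,0,0.7]]]'; python3 cap.py w6
```

```text
time_s: 10.78
eef_pos: [577.4, 84.8, 38.8]
ee_rot: [-0.0, 0.454, 0.891, -0.0]
force: [-0.1, -0.7, 0.3]
grip_width: 0.498
grip_force: 0.0
time_s: 11.65
eef_pos: [491.5, 142.7, 136.4]
ee_rot: [0.001, 0.454, 0.891, 0.0]
force: [0.1, -0.5, 0.2]
grip_width: 0.852
grip_force: 0.0
[491.5 142.7 136.4] [ 0.1 -0.5  0.2]
```

View pics/w6.png

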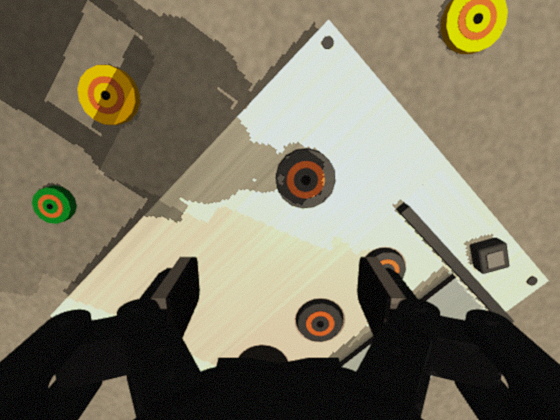

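The medium puck at (320,320) is in the middle pocket, the large one waits at (305,178), and the large pocket is at (262,355). I check the medium's fit from this view and the two fixed cameras.

Run:
```python
from m import *
from rig import *
print('M35',ring('w6.pkl',(320,322),35,35),'M40',ring('w6.pkl',(320,322),40,35),'L',ring('w6.pkl',(305,180),40,40))
o=[]
s,c=pickle.load(open('w6.pkl','rb'));o.append(cv2.resize(c['image'][240:370,260:420],(480,390),interpolation=cv2.INTER_CUBIC))
c=capture('scene');pickle.dump(c,open('scene1.pkl','wb'));o.append(cv2.resize(c['image'][185:285,260:382],(476,390),interpolation=cv2.INTER_CUBIC)[:,:320])
cv2.imwrite('pics/chk.png',np.hstack(o)[...,::-1])
```

```text
M35 [579.6  85.3  12.3 579.5  85.2] M40 [576.9  87.7  12.1 576.9  87.7] L [494.1 176.4  14.1 494.  176.3]
```

View pics/chk.png

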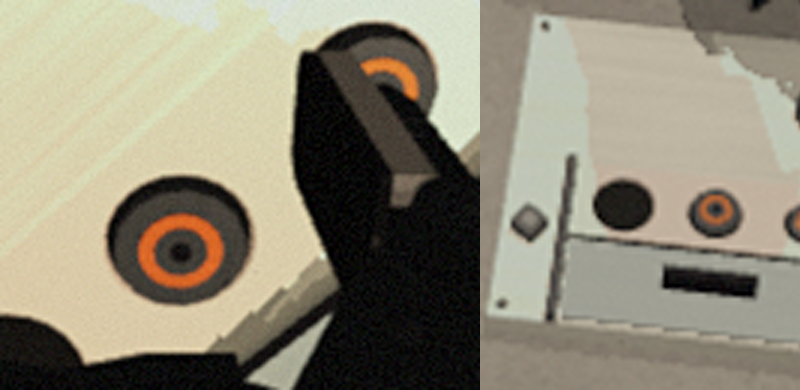

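Medium (180,250 in the crop) is seated; its dark crescent is just pocket clearance, and the offset is about 1.8 mm. Now I grip the large one.

```bash
python3 -m handwheel '[[[1.5,34,-20,0,0,0,0.7],[0,0,-38,0,0,0,0.7],[0,0,-29,0,0,0,0.7],[0,0,0,0,0,0,0.7],[0,0,-11,0,0,0,0.7],[0,0,0,0,0,0,0.4],[0,0,0,0,0,0,0.1],[0,0,0,0,0,0,-0.15]]]' 20; python3 -m handwheel '[[[0,0,0,0,0,0,-0.15],[0,0,0,0,0,0,-0.15],[-0.8,-5,1,0,0,0,-0.15],[-2,-15,0,0,0,0,-0.15],[-3,-23,0,0,0,0,-0.15],[-3,-23,0,0,0,0,-0.15],[-3,-23,0,0,0,0,-0.15],[0,0,0,0,0,0,-0.15]]]'; python3 cap.py w7; python3 -c "
from m import *
print(ring('w7.pkl',(278,272),40,50))"
```

```text
time_s: 12.75
eef_pos: [492.8, 176.8, 38.7]
ee_rot: [0.0, 0.454, 0.891, 0.0]
force: [-1.6, -1.3, 5.5]
grip_width: 0.501
grip_force: 19.9
time_s: 13.75
eef_pos: [480.4, 86.2, 38.8]
ee_rot: [-0.0, 0.455, 0.89, -0.0]
force: [0.3, 0.5, -0.5]
grip_width: 0.502
grip_force: 20.5
[480.4  86.2  38.8] [ 0.3  0.5 -0.5]
[483.1  86.1  14.1 483.1  86. ]
```

```bash
python3 -m handwheel '[[[-2,-20,0,0,0,0,-0.15],[-2,-20,0,0,0,0,-0.15],[-2,-14.3,0,0,0,0,-0.15],[6,-1,0,0,0,0,-0.15],[20,-3,0,0,0,0,-0.15],[20,-3.1,0,0,0,0,-0.15],[20,-3.2,0,0,0,0,-0.15],[18,-2.9,0,0,0,0,-0.15]]]'; python3 -m handwheel '[[[7,-1.1,0,0,0,0,-0.15],[2.3,-0.4,0,0,0,0,-0.15],[0,0,0,0,0,0,-0.15],[0,0,0,0,0,0,-0.15]]]'
```

```text
time_s: 14.8
eef_pos: [559.7, 21.1, 38.8]
ee_rot: [0.0, 0.454, 0.891, 0.0]
force: [0.4, -0.1, -0.0]
grip_width: 0.502
grip_force: 20.6
time_s: 15.3
eef_pos: [567.6, 19.0, 38.9]
ee_rot: [-0.0, 0.454, 0.891, -0.0]
force: [0.2, -0.2, -0.9]
grip_width: 0.501
grip_force: 20.6
```

```bash
python3 -m handwheel '[[[0.2,-1.8,0,0,0,0,-0.15],[0,0,0,0,0,0,-0.15],[0,0,0,0,0,0,0.08],[0,0,0,0,0,0,0.12],[0,0,0,0,0,0,0.12]]]'; python3 -m handwheel '[[[0,0,10,0,0,0,0.12],[0,0,40,0,0,0,0],[0,0,50,0,0,9,0],[28,28,0,0,0,9,-0.3],[28,28,20,0,0,9,-1],[0,0,0,0,0,9,-1],[0,0,0,0,0,9,-1],[0,0,0,0,0,0,-1]]]'; python3 cap.py w8
```

```text
time_s: 15.92
eef_pos: [568.2, 17.0, 38.9]
ee_rot: [0.0, 0.454, 0.891, 0.0]
force: [-0.2, -0.0, -1.2]
grip_width: 0.564
grip_force: 0.0
time_s: 16.92
eef_pos: [624.2, 73.1, 159.5]
ee_rot: [0.0, 0.079, 0.997, -0.0]
force: [0.7, -0.9, 0.3]
grip_width: -0.003
grip_force: 0.0
[624.2  73.1 159.5] [ 0.7 -0.9  0.3]
```

View pics/w8.png

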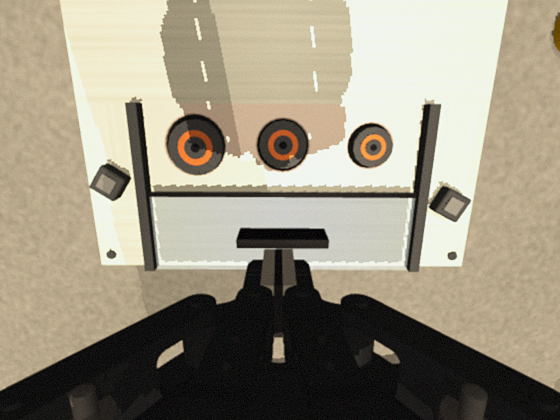

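All three pucks sit in their pockets: large (195,147), medium (283,145), small (373,147). I check the positions.

```bash
python3 -c "
from m import *
H=dict(L=(568,16.8),M=(579.2,85.5),S=(590.6,154.3))
for n,u in dict(L=(195,147),M=(283,145),S=(373,147)).items():
    for z in(35,40): r=ring('w8.pkl',u,z,30);print(n,z,r[:3],(r[:2]-H[n]).round(1))
blobs('w8.pkl',dict(L=(170,147),M=(262,145),S=(353,147)),30,90)"
```

```text
L 35 [570.   16.8  14.1] [2. 0.]
L 40 [569.8  18.1  13.8] [1.8 1.3]
M 35 [579.   85.7  12.2] [-0.2  0.2]
M 40 [578.5  85.7  12. ] [-0.7  0.2]
S 35 [591.8 155.9  10.3] [1.2 1.6]
S 40 [591.1 154.6  10.1] [0.5 0.3]
L circ 568.1 16.7 r 23.7 cen [568.   16.8] req 23.3
M circ 579.2 85.5 r 20.6 cen [579.2  85.4] req 20.3
S circ 590.5 153.9 r 17.3 cen [588.8 151.2] req 14.8
```

Every offset is within the 2 mm clearance and the dark blobs match the pocket mouths, so all three are seated. Now I go behind the tab to shut the cover.

```bash
python3 -m handwheel '[[[25,-1.5,0,0,0,0,-1],[26,-1.5,0,0,0,0,-1],[0,0,-40,0,0,0,-1],[0,0,-40,0,0,0,-1],[0,0,-17,0,0,0,-1],[0,0,0,0,0,0,-1],[0,0,0,0,0,0,-1]]]'
```

```text
time_s: 17.85
eef_pos: [676.0, 70.0, 63.9]
ee_rot: [0.002, 0.079, 0.997, 0.0]
force: [0.3, -0.0, -0.0]
grip_width: -0.001
grip_force: 0.0
```

```bash
python3 -m handwheel '[[[-8,1.3,0,0,0,0,-1],[-12,2,0,0,0,0,-1],[-15,2.5,0,0,0,0,-1],[-15,2.5,0,0,0,0,-1],[-15,2.4,0,0,0,0,-1],[-10,1.6,0,0,0,0,-1],[-4,0.7,0,0,0,0,-1],[0,0,0,0,0,0,-1]]]'; python3 -m handwheel '[[[-1.5,0.2,0,0,0,0,-1],[-1.5,0.2,0,0,0,0,-1],[0,0,0,0,0,0,-1]]]'
```

```text
time_s: 18.85
eef_pos: [596.0, 83.2, 62.1]
ee_rot: [-0.0, 0.079, 0.997, 0.0]
force: [-0.6, -0.3, -0.4]
grip_width: -0.001
grip_force: 0.0
time_s: 19.23
eef_pos: [593.2, 83.5, 61.8]
ee_rot: [0.0, 0.079, 0.997, 0.0]
force: [0.4, 0.8, 0.7]
grip_width: 0.001
grip_force: 0.6
```

```bash
python3 -m handwheel '[[[-1,0.2,0,0,0,0,-1],[0,0,0,0,0,0,-1]]]';python3 -m handwheel '[[[-1.2,0.2,0,0,0,0,-1],[0,0,0,0,0,0,-1]]]'
```

```text
time_s: 19.48
eef_pos: [593.1, 83.5, 61.9]
ee_rot: [0.001, 0.079, 0.997, 0.0]
force: [6.5, -0.3, -3.2]
grip_width: 0.001
grip_force: 3.3
time_s: 19.73
eef_pos: [593.0, 83.5, 62.0]
ee_rot: [0.003, 0.079, 0.997, 0.0]
force: [13.0, -0.3, -6.5]
grip_width: -0.0
grip_force: 6.2
```

Firm stop at 13 N, so the cover is shut. I back away, rise and take a last look.

```bash
python3 -m handwheel '[[[10,-1.6,0,0,0,0,-1],[10,-1.6,20,0,0,0,-1],[0,0,50,0,0,0,-1],[0,0,40,0,0,0,-1],[20,0,0,0,0,0,-1],[0,0,0,0,0,0,-1],[0,0,0,0,0,0,-1]]]'; python3 cap.py w9
```

```text
time_s: 20.6
eef_pos: [630.2, 80.7, 170.9]
ee_rot: [-0.001, 0.079, 0.997, -0.0]
force: [-0.1, 0.3, -0.3]
grip_width: -0.003
grip_force: 0.0
[630.2  80.7 170.9] [-0.1  0.3 -0.3]
```

View pics/w9.png

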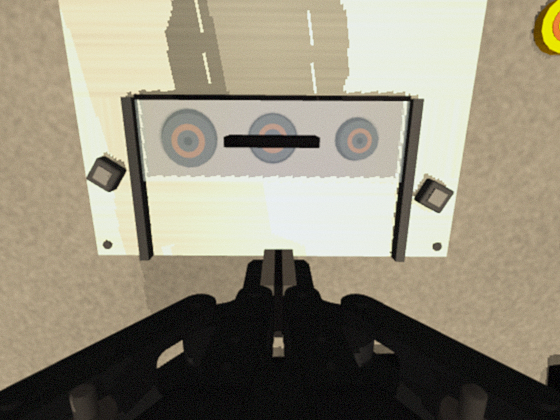

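The cover is shut, with its edge at row 97 in line with the guide ends. All three inductors show beneath it at (188,138), (273,138) and (357,139), and the chokes haven't moved.

```bash
python3 -c "
from rig import *
print(finish_job())"
```

```text
the job is handed in; nothing more can be done
None
```

The three inductors are in their own pockets, the cover is shut over them and the job is handed in at about 20.6 s; the hand-in call did not say whether it passed.

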